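# Close the spring clamp over a hardness reference block

## Robot

A 6-joint arm with a two-finger parallel gripper is mounted at the origin on a cart in front of the work surface, level with it; the furniture and walls round the work are solid. World frame = base frame: x ahead of the robot, y to its left, z up, the work surface at z = 0. Lengths are in m, angles in degrees, forces in N, time in s.
With the tool pointing down it reaches from about 0.15 to 0.775 m from the base axis. Payload 6.1 kg.
Tool frame: the origin (TCP) lies midway between the tips of the shut fingers; the grasp point (between the pads) lies 19 mm behind it; z points along the fingers, y is the line along which they close (so a half turn about z gives the same grasp; the last joint's range is limited). The gripper opens to 85 mm and grips with 20 to 120 N. Pads are 22 mm wide; open, the fingers measure 114 mm over their backs; the gripper's body (76 mm by 85 mm) begins 54 mm behind the grasp point. The pads swing forward as they close: fully open they stand 13 mm farther back than shut.
Start: joints at [72.708, 7.208, -2.269, 80.523, 0, 90], TCP at [0.156, 0.501, 0.231] pointing down, gripper open.
Joint ranges: [-155.77, 155.77], [-54.66, 111.73], [-72.52, 77.12], [-102.08, 115.82], [-83.92, 84.16], [-180, 180]. Speed limits (degrees/s): [136.94, 136.94, 172.46, 180, 180, 180].

## Interface

Orientations are given as a 3x3 rotation matrix whose columns are the frame's x, y, z axes.
In Python, from rig import * gives the robot as it stands. The module is installed in compiled form; this text tells all that it offers.
- The arm moves only by the shell command python3 -m inch 'ROWS' [OPENING] [FORCE]. ROWS is JSON, a list of rows, each an object with "translation": the shift along the tool's x, y, z in m, a list of three; "rot": the turn, a rotation vector about the tool's x, y, z in degrees, a list of three. In form: [{"translation": [dx, dy, dz], "rot": [wx, wy, wz]}, ...]. A call has 1 to 20 rows; each row is the pose to reach, as a shift and turn from the pose commanded when the call began, along the tool's axes at that moment; what a row does not reach only later rows make up. A row lasts 1/10 s, in which the tool goes at most 50 mm and 8.59 degrees, less where a joint would pass 70% of its speed; a pose out of reach is approached as far as the arm can. A call with a gripper value outside its range is refused whole. OPENING is the finger opening in m, from 0 to 0.0854, set as the call begins (- or left out, the last holds). The fingers move at their own pace and stop on an object; FORCE is the grip in N (left out, the last holds). Time passes only in rows, so rows that repeat a pose let the fingers close. It gives the time, the measured TCP pose, the force, the opening and the grip force at its end, in the units of the state.
- state(): the state, without advancing time (a new reading comes with each control period).
- grab_frame(name): name is "scene" or "side" or "wrist"; returns a dict with "frame" (384x512x3 uint8, red, green, blue), "camera_matrix" (3x3 intrinsics, pixels), "dist" ([k1, k2, p1, p2, k3] as OpenCV has them; the pictures are not rectified), "R" (3x3) and "t" (3): a world point X has camera coordinates R X + t; the wrist camera has in their place "T_tool_cam" (4x4, takes a point from camera to tool coordinates, whose origin is the TCP and whose axes are the flange's). Camera axes: x right, y down, z forward; pixel columns grow to the right and rows downward; lengths in m; the calibration is good to about 2 mm. A picture is of the moment at which its call begins: read the wrist's pose just before it. There is no depth.
- finish_job(): hands the job in; it is judged then, once.
Trained networks look in the newest picture that a camera, given by its name, has taken for a name from the list of things; names that differ only in an ending like _2 or _b are one class to them, and where a whole thing is asked for, a point or a joint stands for the part that bears it (a point fixed in the world has none). Each returns a list of dicts, best first, with "score" (0 to 1); they miss things now and then, are a little off and sometimes report something else, mostly with a low value. They report only what shows in the picture. A call takes as long as a camera call. They do not tell look-alikes from the thing itself.
- outline_of(camera, thing): "region" (384x512 bool, what is visible of it) and "centre" ([column, row] in pixels, amid what is visible of it).
- spot_point(camera, thing): "centre" ([column, row] in pixels: a listed point, or the origin of a listed thing).
The state is a dict: "t": time; "qpos": joint angles; "qvel": joint speeds; "tau": joint torques, N m; "tool_pos": TCP position; "tcp_rot": TCP orientation; "wrist_force": force on the tool from outside, world axes, zero at the start; "torque": the same for the moment, N m; "width": opening from 0.0 (shut) to 1.0 (fully open); "gripper_force": force on a finger pad.
Only numpy, scipy, OpenCV 4.12 (cv2) and the standard library are available. Lean on these libraries where they do the work, as an engineer would, in place of code of your own. Each camera call takes 0.05 s, during which the arm holds its last target. There are 200 camera calls.

## Task

The round reference block already sits in the spring clamp ready for the hardness tester. Pick up the loose cover plate by its black grip, hook its tongue under the heel at the back of the clamp and let it down so that both locating pins come through its holes, then press it down against the spring until it lies flush and the front catch snaps over its edge. Press firmly but do not slam it, keep the fingers off the block's face, and leave the other things on the desk where they are.

Things in the scene. Friction and masses are not known exactly. Their poses are not given: they have to be found in the camera images.
- clamp_base: Spring clamp fixed to the desk: aluminium body on a dark foot, 163 x 150 mm. Origin at desk level; x to the back (heel), z up. Its flat top, the plate's seat, is 34 mm above the desk, x -78 to 85, y -73 to 73 mm. A 78 mm bore at x -8, y 0 holds platform and block. Between bore (x 31) and heel (x 60) the top is free. Across the front lies the pin bar with the two locating pins (see hole_left).
- heel_mouth (a point): Middle of the heel's mouth at seat height (x 60, z 34 mm in the clamp's frame). The heel is a bridge over y -40 to 40 mm at the back; its wall at x 74 stops the tongue. The lip's underside is about 11 mm above the seat at the mouth, sloping down to 7 mm at the wall, so the tongue goes in with the plate's front raised about 8 to 10 degrees; heel top 22 mm above the seat.
- catch_nose (a point): Middle of the tip of the catch's nose, at its underside (x -67, y 0, z 43.8 mm in the clamp's frame while the catch is at rest).
- catch (a joint): Spring catch at the middle of the clamp's front: dark post 24 mm wide with a small black knob. 0 = at rest, nose 4 mm over the seated plate's front edge; grows (m, to 0.010) as the plate's edge pressing on the sloped nose pushes it outward, and springs back to 0 once the plate is under it; no need to pull it. Nose underside 43.8 mm, top 56 mm above the desk.
- cover_plate: Loose aluminium plate, 128 (x) x 136 (y) x 9 mm, 0.4 kg, flat on the desk, grip up. Origin: centre of its underside. Tongue 56 wide, 6 thick, level with the underside, reaches to x 80. Window 40 mm in the middle; Pin holes 14 (x) x 12 (y) at x -45, y +-55. Grip block 16 (x) x 50 (y) at x -42. Seated, its origin is at x -8, y as the pins, z 34 mm in the clamp's frame, at the clamp's yaw.
- hole_left (a point): Centre of the left pin hole (14 x 12 mm) at the plate's underside. The clamp's upright pins, 10 mm thick, 15 mm high above the seat, with slightly chamfered tips, stand 110 mm apart at x -53 in the clamp's frame on a dark bar. The bar has been set up to 8 mm left or right of the middle and clamped; its setting is not measured: look or feel where both pins enter.
- hole_right (a point): Centre of the right pin hole at the plate's underside.
- tongue_tip (a point): Middle of the tongue's end at the underside (x 80 mm in the plate's frame).
- front_edge (a point): Middle of the plate's front edge at the underside (x -64 mm in the plate's frame).
- grip (a point): Centre of the black grip's top (x -42, y 0, z 45 mm in the plate's frame). The grip is an upright block 16 (x) x 50 (y) mm, from 9 to 45 mm above the underside: grasp it across its 16 mm with the fingertips about 10 mm above the plate, so that they clear the catch; later press on its top with closed fingers.
- reference_block: Round steel hardness reference block, 64 mm across, 15 mm high, origin under its centre, lying in the nest of the spring platform. Its face stands about 3.5 mm above the seat until the plate presses it down level with the seat.
- platform: Spring platform inside the bore, carrying the block; sinks by 3.5 mm as the plate is pressed home (the spring then pushes up with about 17 N). Origin under its middle.
- steel_vice: Small steel vice, 120 x 40 x 36 mm, bystander.
- white_tin: Round white lidded tin, 59 mm across, 36 mm high, bystander.
- caliper: Steel caliper, 180 x 72 x 11 mm, bystander.
- hex_block: Six-sided grey steel block, 51 x 45 x 12 mm, bystander.
- black_mount: Round black specimen mount, 40 mm across, 18 mm high, bystander.
- eraser: Blue and white eraser, 54 x 21 x 13 mm, bystander.
Not all that is in view belongs to the job. Leave any red or yellow look-alike of the reference_block alone.

How it is judged:
By the outcome, as a careful person would: the job done as asked, in the order asked, and still so for the second after the job is handed in, with the robot touching nothing.
It also fails if it takes over 64 s, if anything falls off the work surface, if the arm or the gripper's body presses on something with over 40 N, if the wrist force passes 120 N, or if a joint passes its speed limit or range.

## Working session

There is one attempt and no reset: what is moved stays moved. The work goes in short steps, Python scripts to look and compute and a shell command to move; the robot and the scene stay as the last step left them, time stands still between calls to the robot, and variables do not carry over. Pictures are saved under pics/ and viewed, at most 10 in all, crops included, and the job is handed in when it is done.

```bash
mkdir -p pics
cat > h.py <<'E'
from rig import *
import numpy as np, cv2
def cam(name):
    s=state(); f=grab_frame(name)
    if 'R' in f: R=np.array(f['R']);t=np.array(f['t'])
    else:
        T=np.array(f['T_tool_cam']); W=np.eye(4); W[:3,:3]=s['tcp_rot']; W[:3,3]=s['tool_pos']
        M=np.linalg.inv(W@T); R=M[:3,:3]; t=M[:3,3]
    return dict(img=f['frame'],K=np.array(f['camera_matrix']),d=np.array(f['dist']),R=R,t=t)
def ray(c,px):
    u=cv2.undistortPoints(np.array([[px]],float),c['K'],c['d'])[0,0]
    return -c['R'].T@c['t'], c['R'].T@np.array([u[0],u[1],1])
def onz(c,px,z):
    o,d=ray(c,px); return o+d*(z-o[2])/d[2]
def proj(c,X):
    return cv2.projectPoints(np.atleast_2d(np.array(X,float)),cv2.Rodrigues(c['R'])[0],c['t'],c['K'],c['d'])[0][:,0]
def save(c,n): cv2.imwrite('pics/'+n,cv2.cvtColor(c['img'],cv2.COLOR_RGB2BGR))
E
python3 - <<'E'
from h import *
np.set_printoptions(precision=4,suppress=True)
Z=dict(heel_mouth=.034,catch_nose=.0438,hole_left=0,hole_right=0,tongue_tip=0,front_edge=0,grip=.045,cover_plate=0,clamp_base=0,reference_block=.0225)
ims=[]
for n in('scene','side','wrist'):
    c=cam(n); ims.append(c['img'])
    for k,z in Z.items():
        r=spot_point(n,k)
        for q in r[:2]: print(n,k,round(q['score'],2),np.round(q['centre'],1),onz(c,q['centre'],z))
im=np.hstack(ims[:2]); 
cv2.imwrite('pics/a.png',cv2.cvtColor(cv2.resize(im,(800,300)),cv2.COLOR_RGB2BGR))
cv2.imwrite('pics/w.png',cv2.cvtColor(ims[2],cv2.COLOR_RGB2BGR))
cv2.imwrite('pics/s.png',cv2.cvtColor(cv2.resize(ims[0],(800,600)),cv2.COLOR_RGB2BGR))
s=state();print(s)
E
```

```text
scene heel_mouth 0.84 [281.4 156.1] [ 0.5782 -0.2483  0.034 ]
scene catch_nose 0.55 [315.  160.4] [ 0.442  -0.2481  0.0438]
scene catch_nose 0.21 [284.3 157.4] [ 0.5608 -0.2293  0.0438]
scene hole_left 0.66 [286.3 239.1] [0.4357 0.1613 0.    ]
scene hole_right 0.97 [277.8 218.8] [0.4918 0.0751 0.    ]
scene hole_right 0.5 [247.  170.3] [ 0.6911 -0.1583  0.    ]
scene tongue_tip 0.77 [243.5 236.8] [0.5723 0.1963 0.    ]
scene front_edge 0.61 [287.9 231.7] [0.4407 0.1259 0.    ]
scene grip 0.82 [284.2 222.8] [0.4521 0.1353 0.045 ]
scene cover_plate 0.62 [267.3 235.9] [0.4994 0.167  0.    ]
scene clamp_base 0.67 [298.5 165.5] [ 0.5081 -0.2548  0.    ]
scene clamp_base 0.4 [286.3 245. ] [0.4279 0.1874 0.    ]
scene reference_block 0.56 [294.7 190.2] [ 0.4728 -0.069   0.0225]
scene reference_block 0.48 [297.9 158.3] [ 0.5161 -0.271   0.0225]
side heel_mouth 0.69 [157.  199.1] [ 0.5692 -0.2426  0.034 ]
side catch_nose 0.45 [165.1 168.8] [ 0.45   -0.2427  0.0438]
side hole_left 0.85 [299.4 179.1] [0.4206 0.1879 0.    ]
side hole_right 0.66 [268.7 193.6] [0.4906 0.0934 0.    ]
side tongue_ti
[... 370 characters left out ...]
 0.5167 -0.249   0.    ]
side reference_block 0.77 [211.7 191.7] [ 0.5163 -0.0827  0.0225]
side reference_block 0.61 [161.7 186.4] [ 0.5069 -0.2444  0.0225]
{'t': 1.65, 'qpos': array([72.7087,  7.2083, -2.2689, 80.5256, -0.002 , 90.0001]), 'qvel': array([-0.1155, -0.0216,  0.0263,  0.0306,  0.016 ,  0.0487]), 'tau': array([  0.0003, -43.5704,  35.3084,   0.0013,   0.0001,   0.    ]), 'tool_pos': array([0.156 , 0.5012, 0.2313]), 'tcp_rot': array([[-0.9548,  0.2972,  0.    ],
       [ 0.2972,  0.9548, -0.0001],
       [-0.    , -0.    , -1.    ]]), 'wrist_force': array([ 0.948 , -0.3299, -0.0303]), 'torque': array([-0.0236,  0.0562, -0.0433]), 'gripper_force': 0.0, 'width': 1.0008176241069726}
```

View pics/s.png

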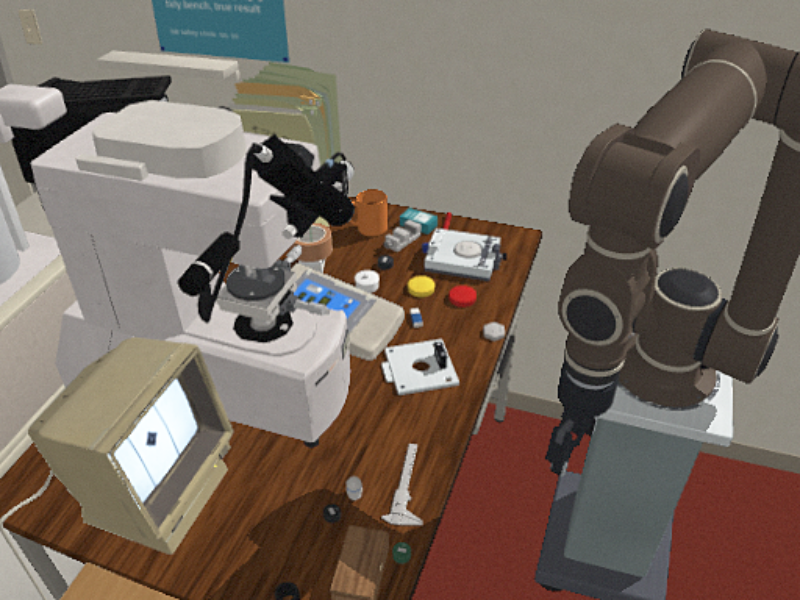

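The white plate with the black grip is at about (425,365) in this enlarged view, the clamp at (462,252), the red and yellow discs at (462,296) and (421,286). Those two are look-alikes, and the real block is the steel disc in the clamp. Next I'll look from above the plate.

```bash
cat >> h.py <<'E'
from scipy.spatial.transform import Rotation as Ro
def down(yaw,tilt=0):
    # tool y along plate x (yaw deg), z down; tilt>0 raises the plate front
    a=np.radians(yaw); y=np.array([np.cos(a),np.sin(a),0]); z=np.array([0,0,-1.]); x=np.cross(y,z)
    R=np.column_stack([x,y,z])
    return Ro.from_rotvec(np.radians(tilt)*np.array([-np.sin(a),np.cos(a),0])).as_matrix()@R
def delta(pos,R,s=None,base=None):
    s=s or state(); p,R0=(base if base else (s['tool_pos'],np.array(s['tcp_rot'])))
    print('trans',np.round(R0.T@(np.array(pos)-p),4),'rot',np.round(Ro.from_matrix(R0.T@R).as_rotvec(degrees=True),2))
np.set_printoptions(precision=4,suppress=True)
E
python3 - <<'E'
from h import *
print(np.array(grab_frame('wrist')['T_tool_cam']))
delta([.44,.13,.27],down(34))
E
```

```text
[[-0.0008 -0.9462 -0.3234  0.0826]
 [ 1.     -0.0007 -0.0005 -0.0017]
 [ 0.0002 -0.3234  0.9463 -0.1429]
 [ 0.      0.      0.      1.    ]]
trans [-0.3815 -0.2701 -0.0387] rot [ 0.    0.   38.71]
```

```bash
R='{"translation":[-0.343,-0.239,-0.039],"rot":[0,0,38.7]}'; python3 -m inch '[{"translation":[-0.343,-0.239,-0.039],"rot":[0,0,38.7]},{"translation":[-0.343,-0.239,-0.039],"rot":[0,0,38.7]},{"translation":[-0.343,-0.239,-0.039],"rot":[0,0,38.7]},{"translation":[-0.343,-0.239,-0.039],"rot":[0,0,38.7]},{"translation":[-0.343,-0.239,-0.039],"rot":[0,0,38.7]},{"translation":[-0.343,-0.239,-0.039],"rot":[0,0,38.7]},{"translation":[-0.343,-0.239,-0.039],"rot":[0,0,38.7]},{"translation":[-0.343,-0.239,-0.039],"rot":[0,0,38.7]},{"translation":[-0.343,-0.239,-0.039],"rot":[0,0,38.7]},{"translation":[-0.343,-0.239,-0.039],"rot":[0,0,38.7]},{"translation":[-0.343,-0.239,-0.039],"rot":[0,0,38.7]},{"translation":[-0.343,-0.239,-0.039],"rot":[0,0,38.7]}]' 0.05
python3 - <<'E'
from h import *
c=cam('wrist'); save(c,'w1.png'); 
for k,z in dict(hole_left=0,hole_right=0,tongue_tip=0,front_edge=0,grip=.045,cover_plate=0).items():
    for q in spot_point('wrist',k)[:1]: print(k,round(q['score'],2),np.round(q['centre'],1),onz(c,q['centre'],z))
print(state()['tool_pos'],state()['t'])
# top-corner outline
for o in outline_of('wrist','cover_plate')[:1]:
    r=o['region'].astype(np.uint8)
    print(cv2.minAreaRect(cv2.findContours(r,0,1)[0][0]))
E
```

```text
t: 2.9
tool_pos: [0.4119, 0.1718, 0.2702]
tcp_rot: [[-0.56, 0.828, -0.0], [0.828, 0.56, 0.0], [0.0, -0.0, -1.0]]
wrist_force: [-0.3, 0.1, 0.5]
width: 0.586
gripper_force: 0.0
hole_left 0.61 [268.7 145. ] [0.4271 0.1822 0.    ]
hole_right 0.83 [264.5 224.8] [0.4872 0.0856 0.    ]
tongue_tip 0.7 [273.  196.8] [0.4729 0.1268 0.    ]
front_edge 0.66 [254.5 183.7] [0.4414 0.1282 0.    ]
grip 0.57 [271.7 193.5] [0.4575 0.1416 0.045 ]
cover_plate 0.94 [301.2 185. ] [0.4947 0.162  0.    ]
[0.4122 0.1716 0.2703] 3.25
((307.40765380859375, 186.08599853515625), (108.53793334960938, 98.6513900756836), 2.0454084873199463)
```

View pics/w1.png

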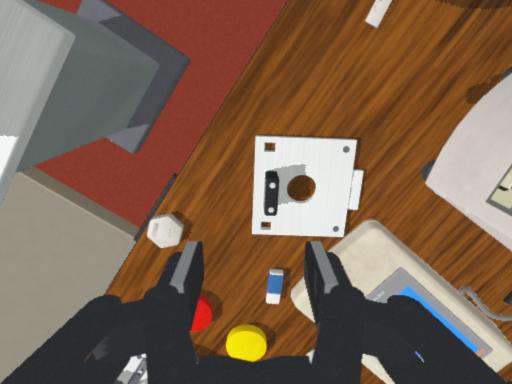

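The plate is clear: corners near (255,136), (357,139), (352,237), (252,235), grip at (271,193), tongue to the right at (357,190). Next I'll fit the plate's pose from the corners.

Run:
```python
from h import *
from scipy.optimize import least_squares
c=cam('wrist'); g=cv2.cvtColor(c['img'],cv2.COLOR_RGB2GRAY)
p=np.array([[255,136],[357,139],[252,235],[352,237]],np.float32).reshape(-1,1,2)
p=cv2.cornerSubPix(g,p,(4,4),(-1,-1),(3,50,.01)).reshape(-1,2); print(p)
W=np.array([onz(c,q,.009)[:2] for q in p]); print(W)
M=np.array([[-64,68],[64,68],[-64,-68],[64,-68]])/1e3
def T(v,P): 
    C,S=np.cos(v[2]),np.sin(v[2]); return P@np.array([[C,S],[-S,C]])+v[:2]
r=least_squares(lambda v:(T(v,M)-W).ravel(),[.497,.165,.6]); v=r.x
print(v[:2],np.degrees(v[2]),r.fun*1e3)
G=T(v,np.array([[-.042,0]]))[0]; print('grip',G, onz(c,spot_point('wrist','grip')[0]['centre'],.045))
yaw=np.degrees(v[2]); 
delta([*G,.10],down(yaw)); delta([*G,.0205],down(yaw))
```

```text
[[254.6516 135.2961]
 [356.5424 139.3344]
 [251.3109 233.4337]
 [352.     237.    ]]
[[0.4046 0.1833]
 [0.5141 0.2514]
 [0.4774 0.0674]
 [0.5976 0.1417]]
[0.4984 0.161 ] 33.29584950591369 [ 3.0293 -0.6868  0.465   1.5508  4.8972  1.5771 -8.3915 -2.4411]
grip [0.4633 0.1379] [0.462  0.1362 0.045 ]
trans [-0.0562  0.0235  0.1703] rot [0.   0.   0.73]
trans [-0.0562  0.0235  0.2498] rot [0.   0.   0.73]
```

```bash
python3 -m inch '[{"translation":[-0.056,0.0235,0.0],"rot":[0,0,-0.5]},{"translation":[-0.056,0.0235,0.0],"rot":[0,0,-0.5]},{"translation":[-0.056,0.0235,0.05],"rot":[0,0,-0.5]},{"translation":[-0.056,0.0235,0.1],"rot":[0,0,-0.5]},{"translation":[-0.056,0.0235,0.15],"rot":[0,0,-0.5]},{"translation":[-0.056,0.0235,0.18],"rot":[0,0,-0.5]},{"translation":[-0.056,0.0235,0.18],"rot":[0,0,-0.5]},{"translation":[-0.056,0.0235,0.18],"rot":[0,0,-0.5]}]' 0.05
python3 - <<'E'
from h import *
c=cam('wrist'); save(c,'w2.png')
for k,z in dict(hole_left=.009,hole_right=.009,grip=.045).items():
    for q in spot_point('wrist',k)[:1]: print(k,round(q['score'],2),np.round(q['centre'],1),onz(c,q['centre'],z))
print(state()['tool_pos'])
E
```

```text
t: 4.2
tool_pos: [0.4633, 0.1379, 0.091]
tcp_rot: [[-0.566, 0.824, -0.001], [0.824, 0.566, -0.0], [0.0, -0.0, -1.0]]
wrist_force: [0.0, 0.3, 0.6]
width: 0.583
gripper_force: 0.0
hole_left 0.65 [254.3 117. ] [0.4307 0.1844 0.009 ]
hole_right 0.89 [246.5 253.8] [0.486 0.093 0.009]
grip 0.62 [250.7 213.3] [0.4607 0.1367 0.045 ]
[0.4648 0.1383 0.0925]
```

View pics/w2.png

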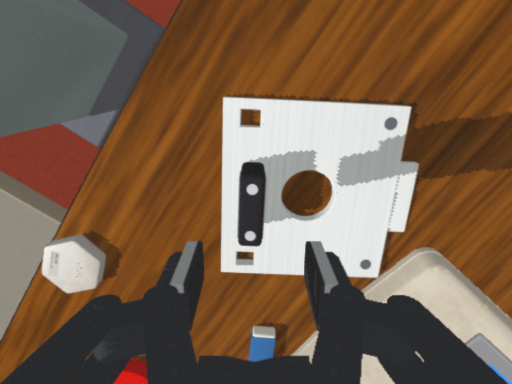

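The view shows the grip at (252,203), the pin holes at (250,118) and (244,258), and the plate corners at (224,97), (411,106), (221,271) and (380,277).

Run:
```python
from h import *
from scipy.optimize import least_squares
c=cam('wrist'); 
p=np.array([[224,97],[411,106],[221,271.5],[380,277],[250,118],[244.5,258]],float)
W=np.array([onz(c,q,.009)[:2] for q in p])
M=np.array([[-64,68],[64,68],[-64,-68],[64,-68],[-45,55],[-45,-55]])/1e3
def T(v,P): 
    C,S=np.cos(v[2]),np.sin(v[2]); return P@np.array([[C,S],[-S,C]])+v[:2]
r=least_squares(lambda v:(T(v,M)-W).ravel(),[.497,.165,.6],loss='soft_l1',f_scale=.001); v=r.x
print(v[:2],np.degrees(v[2]),((T(v,M)-W)*1e3))
G=T(v,np.array([[-.042,0]]))[0]; print('grip',G)
delta([*G,.020],down(np.degrees(v[2])))
```

```text
[0.4987 0.16  ] 32.02940401588365 [[ 0.2439 -0.5466]
 [-0.4708 -0.8469]
 [ 0.0743  1.0824]
 [-2.9807 -0.4502]
 [ 0.7796  0.1601]
 [ 0.5012  0.8414]]
grip [0.4631 0.1377]
trans [ 0.0005 -0.0017  0.0722] rot [0.19 0.05 2.48]
```

```bash
python3 -m inch '[{"translation":[0,0,0.03],"rot":[0,0,2.4]},{"translation":[0,0,0.05],"rot":[0,0,2.4]},{"translation":[0,0,0.062],"rot":[0,0,2.4]},{"translation":[0,0,0.0705],"rot":[0,0,2.4]},{"translation":[0,0,0.0705],"rot":[0,0,2.4]},{"translation":[0,0,0.0705],"rot":[0,0,2.4]}]' 0.05
python3 -m inch '[{"translation":[0,0,0],"rot":[0,0,0]},{"translation":[0,0,0],"rot":[0,0,0]},{"translation":[0,0,0],"rot":[0,0,0]},{"translation":[0,0,0],"rot":[0,0,0]},{"translation":[0,0,0],"rot":[0,0,0]},{"translation":[0,0,0],"rot":[0,0,0]},{"translation":[0,0,0],"rot":[0,0,0]},{"translation":[0,0,0],"rot":[0,0,0]}]' 0.0 90
```

```text
t: 5.05
tool_pos: [0.4639, 0.138, 0.0205]
tcp_rot: [[-0.532, 0.847, 0.001], [0.847, 0.532, 0.0], [-0.0, 0.001, -1.0]]
wrist_force: [1.0, -0.3, 0.1]
width: 0.586
gripper_force: 0.0
t: 5.85
tool_pos: [0.4637, 0.1379, 0.0207]
tcp_rot: [[-0.531, 0.847, 0.001], [0.847, 0.531, 0.0], [-0.001, 0.001, -1.0]]
wrist_force: [-1.7, -1.0, 5.5]
width: 0.164
gripper_force: 88.9
```

```bash
python3 -m inch '[{"translation":[0,0,-0.02],"rot":[0,0,0]},{"translation":[0,0,-0.06],"rot":[0,0,0]},{"translation":[0,0,-0.10],"rot":[0,0,0]},{"translation":[0,0,-0.15],"rot":[0,0,0]},{"translation":[0,0,-0.18],"rot":[0,0,0]},{"translation":[0,0,-0.18],"rot":[0,0,0]},{"translation":[0,0,-0.18],"rot":[0,0,0]}]'
python3 - <<'E'
from h import *
delta([.54,-.10,.2],down(90))
s=state(); print(s['wrist_force'],s['torque'])
E
```

```text
t: 6.55
tool_pos: [0.4633, 0.1378, 0.1995]
tcp_rot: [[-0.532, 0.847, 0.0], [0.847, 0.532, 0.0], [-0.0, 0.0, -1.0]]
wrist_force: [0.5, -0.1, -3.9]
width: 0.167
gripper_force: 88.6
trans [-0.2422 -0.0614 -0.0005] rot [  0.01   0.01 -57.89]
[ 0.5381 -0.138  -3.8924] [-0.066   0.1291 -0.0259]
```

```bash
python3 -m inch '[{"translation":[-0.03,-0.008,0],"rot":[0,0,-7]},{"translation":[-0.06,-0.016,0],"rot":[0,0,-14]},{"translation":[-0.09,-0.024,0],"rot":[0,0,-21]},{"translation":[-0.12,-0.032,0],"rot":[0,0,-28]},{"translation":[-0.15,-0.038,0],"rot":[0,0,-35]},{"translation":[-0.18,-0.045,0],"rot":[0,0,-42]},{"translation":[-0.21,-0.053,0],"rot":[0,0,-49]},{"translation":[-0.242,-0.061,0],"rot":[0,0,-57.9]},{"translation":[-0.242,-0.061,0],"rot":[0,0,-57.9]},{"translation":[-0.242,-0.061,0],"rot":[0,0,-57.9]},{"translation":[-0.242,-0.061,0],"rot":[0,0,-57.9]},{"translation":[-0.242,-0.061,0],"rot":[0,0,-57.9]}]'
python3 - <<'E'
from h import *
c=cam('wrist'); save(c,'w3.png')
for k,z in dict(heel_mouth=.034,catch_nose=.0438,clamp_base=0,reference_block=.0225).items():
    for q in spot_point('wrist',k)[:1]: print(k,round(q['score'],2),np.round(q['centre'],1),onz(c,q['centre'],z))
E
```

```text
t: 7.75
tool_pos: [0.5398, -0.0987, 0.1992]
tcp_rot: [[-1.0, -0.001, -0.001], [-0.001, 1.0, 0.0], [0.001, 0.0, -1.0]]
wrist_force: [0.2, 0.3, -2.2]
width: 0.167
gripper_force: 88.8
heel_mouth 0.88 [110.3 197. ] [ 0.5708 -0.2476  0.034 ]
catch_nose 0.62 [77.3 69.8] [ 0.4479 -0.2556  0.0438]
reference_block 0.68 [258.1  98.3] [ 0.4741 -0.0962  0.0225]
```

View pics/w3.png

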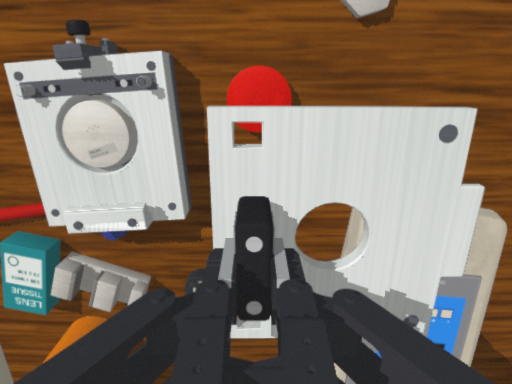

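The clamp is fully visible at left: catch near (78,45), pin bar from (22,89) to (158,80), bore at (96,133), heel at (105,217). The held plate fills the centre. I'll enlarge the clamp to locate the pins.

Run:
```python
import cv2
i=cv2.imread('pics/w3.png')[10:240,0:200]
cv2.imwrite('pics/w3c.png',cv2.resize(i,None,fx=2.6,fy=2.6,interpolation=cv2.INTER_CUBIC))
```

```text
(no output)
```

View pics/w3c.png

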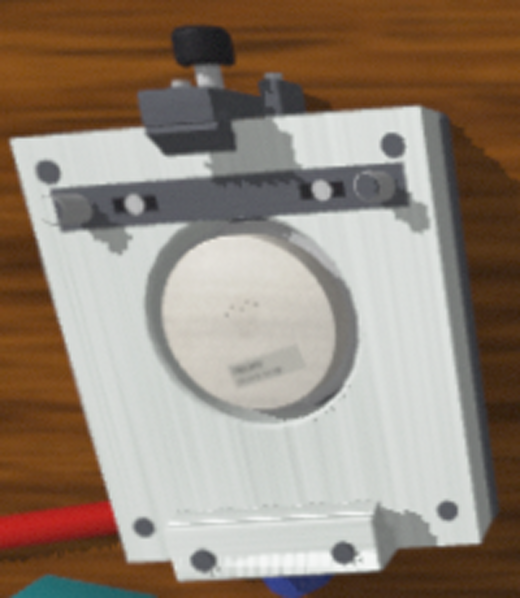

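Run:
```python
from h import *
from scipy.optimize import least_squares
import json
c=cam('wrist'); save(c,'w4.png')
cr=np.array([[12,140],[420,107],[480,545],[128,562]],float)/2.6+[0,10]
g=cv2.cvtColor(c['img'],cv2.COLOR_RGB2GRAY)
sp=cv2.cornerSubPix(g,cr.astype(np.float32).reshape(-1,1,2),(3,3),(-1,-1),(3,50,.01)).reshape(-1,2); print(cr.round(1).tolist(),sp.tolist())
M=np.array([[-78,-73],[-78,73],[85,73],[85,-73]])/1e3
def T(v,P):
    P=np.asarray(P,float); C,S=np.cos(v[2]),np.sin(v[2]); xy=P[:,:2]@np.array([[C,S],[-S,C]])+v[:2]
    return np.column_stack([xy,P[:,2]])
M3=np.column_stack([M,np.full(4,.034)])
r=least_squares(lambda v:(proj(c,T(v,M3))-sp).ravel(),[.51,-.25,0],loss='soft_l1'); v=r.x
print('clamp',v[:2],np.degrees(v[2]),r.fun.reshape(-1,2).round(2).tolist())
np.save('clamp.npy',v)
for n,p in dict(heel=[.06,0,.034],nose=[-.067,0,.0438]).items(): print(n,T(v,[p]),proj(c,T(v,[p])))
for z in(.034,.049):
  for b in(-.008,0,.008):
    P=proj(c,T(v,[[-.053,.055+b,z],[-.053,-.055+b,z]])); print(z,b,((P-[0,10])*2.6).round(1).tolist())
# plate in hand: left hole etc.
i=cv2.cvtColor(c['img'],cv2.COLOR_RGB2BGR)
a=cv2.resize(i[60:120,0:180],None,fx=4.4,fy=4.4,interpolation=cv2.INTER_CUBIC)
b=cv2.resize(i[90:160,200:380],None,fx=4.4,fy=4.4,interpolation=cv2.INTER_CUBIC)
cv2.imwrite('pics/z1.png',np.vstack([a,b]))
```

```text
[[4.6, 63.8], [161.5, 51.2], [184.6, 219.6], [49.2, 226.2]] [[4.147223472595215, 62.033424377441406], [161.40643310546875, 49.33003234863281], [184.76882934570312, 217.62020874023438], [49.542789459228516, 224.5356903076172]]
clamp [ 0.5141 -0.2512] 3.4268584948651655 [[-0.0, 0.01], [0.07, 0.08], [-0.09, -0.2], [0.01, 0.07]]
heel [[ 0.574  -0.2476  0.034 ]] [[111.4549 198.9805]]
nose [[ 0.4472 -0.2552  0.0438]] [[78.5439 68.1291]]
0.034 -0.008 [[357.2, 184.0], [57.0, 206.8]]
0.034 0 [[379.6, 182.4], [78.3, 205.1]]
0.034 0.008 [[402.0, 180.9], [99.7, 203.4]]
0.049 -0.008 [[341.9, 184.4], [27.7, 208.4]]
0.049 0 [[365.4, 182.7], [49.9, 206.6]]
0.049 0.008 [[389.0, 181.0], [72.2, 204.8]]
```

View pics/z1.png

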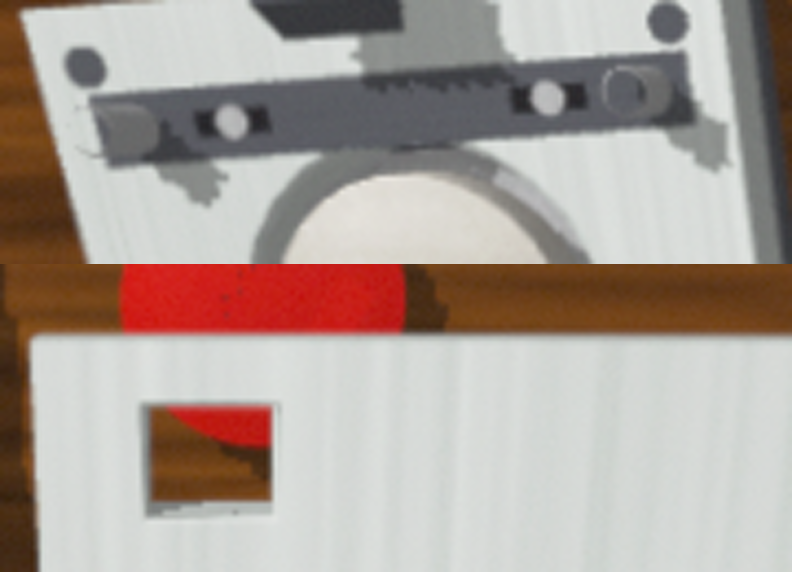

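Run:
```python
from h import *
from scipy.optimize import least_squares
c=cam('wrist'); v=np.load('clamp.npy'); s=state()
def T(v,P):
    P=np.asarray(P,float); C,S=np.cos(v[2]),np.sin(v[2]); xy=P[:,:2]@np.array([[C,S],[-S,C]])+v[:2]
    return np.column_stack([xy,P[:,2]])
def inv(W): C,S=np.cos(v[2]),np.sin(v[2]); return (np.array(W)[:2]-v[:2])@np.array([[C,-S],[S,C]])
z1=lambda x,y:[x/4.4-.4,60+y/4.4-.4]
for n,p,z in[('Rtip edge L',(603,91),.049),('Rtip edge R',(650,89),.049),('Rbase edge R',(672,90),.0365),('Lbase edge R',(159,128),.0365),('Ltip edge L',(77,128),.049),('bar L',(97,131),.0365),('bar R',(689,87),.0365),('scrL',(233,121),.037),('scrR',(548,97),.037)]:
    print(n,inv(onz(c,z1(*p),z))*1e3)
# plate in hand
zb=lambda x,y:[200+x/4.4-.4,90+(y-264)/4.4-.4]
px=np.array([zb(32,337),zb(140,403),zb(278,403),zb(140,518),zb(275,518),[476.5,107.5]])
M=np.array([[-64,68],[-52,61],[-38,61],[-52,49],[-38,49],[64,68]])/1e3
z=s['tool_pos'][2]-.0207+.009
M3=np.column_stack([M,np.full(6,z)])
# v here: plate pose in world
r=least_squares(lambda u:(proj(c,T(u,M3))-px).ravel(),[.54,-.057,1.57],loss='soft_l1')
print('plate',r.x[:2],np.degrees(r.x[2]),r.fun.reshape(-1,2).round(1).tolist())
g=T(r.x,[[-.042,0,z]])[0]
R=np.array(s['tcp_rot']); print('tool-grip in tool axes',R.T@(g-s['tool_pos'])*1e3,'tool y yaw',np.degrees(np.arctan2(R[1,1],R[0,1])),s['tool_pos'],s['t'])
```

```text
Rtip edge L [-53.2191  51.4653]
Rtip edge R [-52.9667  60.8642]
Rbase edge R [-52.6779  61.4584]
Lbase edge R [-52.7458 -48.0775]
Ltip edge L [-53.8074 -56.8478]
bar L [-53.1342 -61.6196]
bar R [-53.0297  65.0611]
scrL [-52.9722 -31.5577]
scrR [-53.0334  35.6997]
plate [ 0.5374 -0.0593] 89.99680513546772 [[-0.5, 0.3], [0.9, 0.4], [-1.0, 0.4], [1.4, -0.8], [-0.5, -0.8], [0.2, 0.1]]
tool-grip in tool axes [ 2.9278 -1.9669 11.6993] tool y yaw 90.02980713804034 [ 0.5403 -0.0993  0.1999] 8.1
```

```bash
cat >> h.py <<'E'
OX=.0015; b=.0018
def tcp_for(tx,tz,tilt,dx=0,dy=0,yaw=None):
    "TCP pos/R with tongue tip at clamp x=tx, height tz above seat"
    v=np.load('clamp.npy'); yw=v[2] if yaw is None else np.radians(yaw); C,S=np.cos(v[2]),np.sin(v[2])
    tip=np.array([v[0]+C*tx-S*b+dx, v[1]+S*tx+C*b+dy, .034+tz])
    R=down(np.degrees(yw),tilt); Rp=np.column_stack([R[:,1],R[:,0],-R[:,2]])
    return tip+Rp@np.array([-.122,-OX,.0207]),R
E
python3 - <<'E'
from h import *
p,R=tcp_for(.045,.06,10); print(p); delta(p,R)
p,R=tcp_for(.045,.03,10); print(p)
E
```

```text
[ 0.4427 -0.2551  0.1356]
trans [ 0.0977 -0.1558  0.0644] rot [ 8.03  7.57 86.36]
[ 0.4427 -0.2551  0.1056]
```

```bash
python3 -m inch '[{"translation":[0.008,-0.013,0],"rot":[0.6,0.6,7.2]},{"translation":[0.016,-0.026,0],"rot":[1.2,1.2,14.4]},{"translation":[0.024,-0.039,0],"rot":[1.9,1.8,21.6]},{"translation":[0.032,-0.052,0],"rot":[2.6,2.4,28.8]},{"translation":[0.04,-0.065,0],"rot":[3.3,3.0,36]},{"translation":[0.048,-0.078,0],"rot":[4,3.7,43.2]},{"translation":[0.056,-0.091,0],"rot":[4.7,4.4,50.4]},{"translation":[0.064,-0.104,0],"rot":[5.4,5,57.6]},{"translation":[0.073,-0.117,0],"rot":[6,5.7,64.8]},{"translation":[0.081,-0.13,0],"rot":[6.7,6.3,72]},{"translation":[0.09,-0.143,0],"rot":[7.3,7,79.2]},{"translation":[0.0977,-0.1558,0],"rot":[8.03,7.57,86.36]},{"translation":[0.0977,-0.1558,0.03],"rot":[8.03,7.57,86.36]},{"translation":[0.0977,-0.1558,0.0644],"rot":[8.03,7.57,86.36]},{"translation":[0.0977,-0.1558,0.0644],"rot":[8.03,7.57,86.36]},{"translation":[0.0977,-0.1558,0.0644],"rot":[8.03,7.57,86.36]}]'
python3 - <<'E'
from h import *
p,R=tcp_for(.045,.06,10); delta(p,R)
c=cam('wrist'); save(c,'w5.png'); d=cam('side'); save(d,'sd5.png')
e=cv2.resize(cv2.cvtColor(d['img'],cv2.COLOR_RGB2BGR)[110:270,60:260],(480,384))
i=cv2.imread('pics/w5.png')
cv2.imwrite('pics/v5.png',cv2.resize(np.hstack([i,e]),(800,310)))
E
```

```text
t: 9.7
tool_pos: [0.4423, -0.2552, 0.1358]
tcp_rot: [[-0.059, 0.983, -0.175], [0.998, 0.059, -0.01], [0.001, -0.175, -0.985]]
wrist_force: [-0.4, -1.2, -3.0]
width: 0.165
gripper_force: 89.1
trans [-0.      0.0005  0.0001] rot [-0.08 -0.04 -0.01]
```

View pics/v5.png

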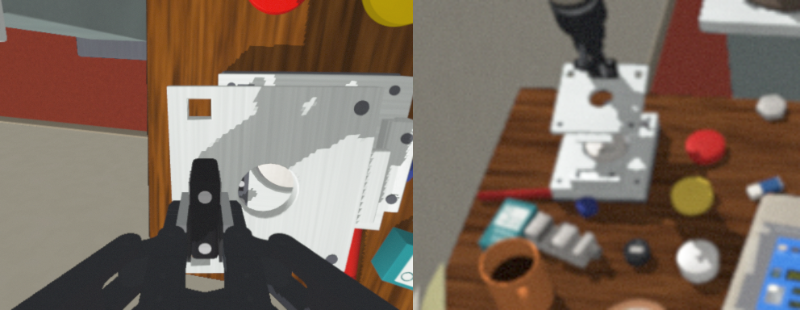

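The plate is held level and square over the clamp: left hole at (200,106), the clamp's front-left corner at (220,75), heel at (393,120) in the left half. Now I'll measure the camera bias using this second view.

Run:
```python
from h import *
c=cam('wrist'); s=state(); v=np.load('clamp.npy'); g=cv2.cvtColor(c['img'],cv2.COLOR_RGB2GRAY)
C,S=np.cos(v[2]),np.sin(v[2])
cw=lambda x,y,z:[v[0]+C*x-S*y,v[1]+S*x+C*y,z]
pts={'frontleft':cw(-.078,.073,.034),'heelL front top':cw(.06,.04,.056),'backleft':cw(.085,.073,.034),'pinL tip':cw(-.053,.055+b,.049)}
for k,p in pts.items(): print(k,proj(c,p).round(1))
R=np.array(s['tcp_rot']); Rp=np.column_stack([R[:,1],R[:,0],-R[:,2]])
for k,m in dict(FL=[-64,68,9],BL=[64,68,9],hFL=[-52,61,9],hBL=[-38,61,9],hFR=[-52,49,9],hBR=[-38,49,9],tipL=[80,28,6],gripFL=[-50,25,45],gripBL=[-34,25,45]).items():
    p=s['tool_pos']+Rp@(np.array(m)/1e3-[-.042,0,.0207]); print('plate',k,proj(c,p).round(1))
i=cv2.cvtColor(c['img'],cv2.COLOR_RGB2BGR)[80:240,195:512]
cv2.imwrite('pics/z5.png',cv2.resize(i,None,fx=2.5,fy=2.5,interpolation=cv2.INTER_CUBIC))
```

```text
frontleft [[268.1  90.4]]
heelL front top [[476.8 147.9]]
backleft [[511.9  93.7]]
pinL tip [[300.8 115.8]]
plate FL [[206.8 109.6]]
plate BL [[476.7 110.6]]
plate hFL [[232.6 124.6]]
plate hBL [[262.1 124.6]]
plate hFR [[233.2 149.5]]
plate hBR [[261.9 149.4]]
plate tipL [[486.2 188.2]]
plate gripFL [[233.9 226.3]]
plate gripBL [[273.3 226.3]]
```

View pics/z5.png

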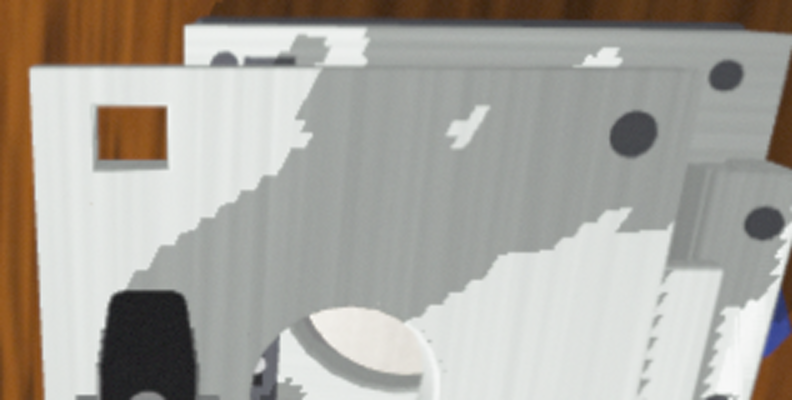

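Clamp corners match prediction within 1 px and the plate sits 1.3 mm to +y in the grip, so the poses are good. Next step is to compute the insertion.

```bash
sed -i 's/^OX=.0015/OX=.0013/' h.py
python3 - <<'E'
from h import *
p0,R0=tcp_for(.045,.06,10)
s=state(); print(s['t'],s['wrist_force'])
for a in[(.045,.02,10),(.045,.003,10),(.060,.002,10),(.070,.0015,10)]:
    p,R=tcp_for(*a); print(a,end=' '); delta(p,R)
E
```

```text
9.85 [-0.204  -0.2802 -3.1274]
(0.045, 0.02, 10) trans [0.001  0.0062 0.0413] rot [ 0.14  0.09 -0.02]
(0.045, 0.003, 10) trans [0.001  0.0092 0.0581] rot [ 0.14  0.09 -0.02]
(0.06, 0.002, 10) trans [0.001  0.0241 0.0565] rot [ 0.14  0.09 -0.02]
(0.07, 0.0015, 10) trans [0.001  0.034  0.0553] rot [ 0.14  0.09 -0.02]
```

```bash
python3 -m inch '[{"translation":[0.0,0.0062,0.03],"rot":[0,0,0]},{"translation":[0.0003,0.0062,0.041],"rot":[0,0,0]},{"translation":[0.0003,0.008,0.05],"rot":[0,0,0]},{"translation":[0.0003,0.0092,0.0545],"rot":[0,0,0]},{"translation":[0.0003,0.0092,0.057],"rot":[0,0,0]},{"translation":[0.0003,0.0092,0.057],"rot":[0,0,0]},{"translation":[0.0003,0.0092,0.057],"rot":[0,0,0]}]'
python3 - <<'E'
from h import *
A=[]
for k in range(6): grab_frame('side'); s=state(); A.append(s['tool_pos']); 
P=np.mean(A,0); print(np.std(A,0),s['wrist_force'],s['torque'])
for a in[(.045,.003,10),(.060,.002,10),(.070,.0015,10)]:
    p,R=tcp_for(*a); print(a,end=' '); delta(p,R,base=(P,np.array(s['tcp_rot'])))
c=cam('wrist'); i=cv2.cvtColor(c['img'],cv2.COLOR_RGB2BGR)[60:260,195:512]
cv2.imwrite('pics/z6.png',cv2.resize(i,None,fx=2.5,fy=2.5,interpolation=cv2.INTER_CUBIC))
E
```

```text
t: 10.55
tool_pos: [0.442, -0.2553, 0.0783]
tcp_rot: [[-0.059, 0.983, -0.173], [0.998, 0.058, -0.011], [-0.0, -0.173, -0.985]]
wrist_force: [0.4, -0.2, -4.0]
width: 0.17
gripper_force: 89.1
[0.0001 0.     0.0001] [ 0.9656 -0.3953 -2.8784] [-0.0004 -0.12   -0.0055]
(0.045, 0.003, 10) trans [ 0.0003  0.0007 -0.0006] rot [-0.    0.   -0.02]
(0.06, 0.002, 10) trans [ 0.0003  0.0156 -0.0023] rot [-0.    0.   -0.02]
(0.07, 0.0015, 10) trans [ 0.0003  0.0255 -0.0035] rot [-0.    0.   -0.02]
```

View pics/z6.png

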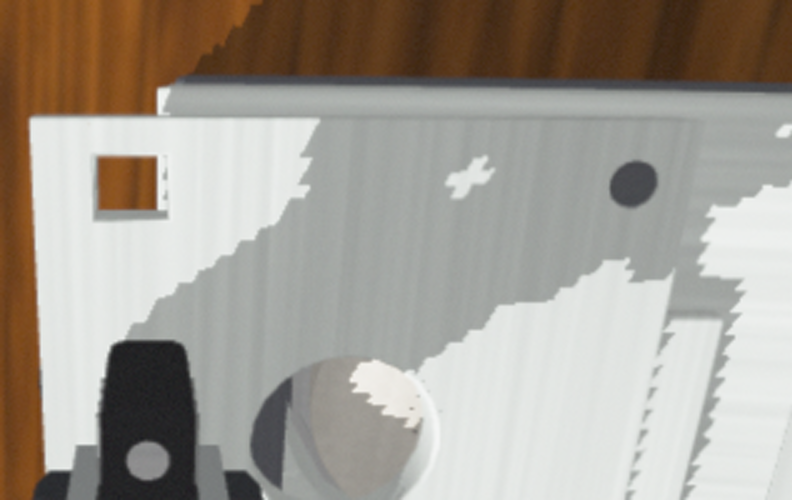

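No contact so far, and the tongue (right, near (715,330)) sits just before the heel. I'll slide it in.

```bash
python3 -m inch '[{"translation":[0.0003,0.004,-0.0006],"rot":[0,0,0]},{"translation":[0.0003,0.009,-0.0012],"rot":[0,0,0]},{"translation":[0.0003,0.0135,-0.0018],"rot":[0,0,0]},{"translation":[0.0003,0.0175,-0.0023],"rot":[0,0,0]},{"translation":[0.0003,0.0205,-0.0028],"rot":[0,0,0]},{"translation":[0.0003,0.0205,-0.0028],"rot":[0,0,0]}]'
python3 -m inch '[{"translation":[0.0,0.003,-0.0004],"rot":[0,0,0]},{"translation":[0.0,0.0055,-0.0008],"rot":[0,0,0]},{"translation":[0.0,0.0055,-0.0008],"rot":[0,0,0]},{"translation":[0.0,0.0055,-0.0008],"rot":[0,0,0]}]'
python3 - <<'E'
from h import *
A=[]
for k in range(4): grab_frame('side'); s=state(); A.append(s['tool_pos']); 
P=np.mean(A,0); print(P,s['wrist_force'],s['torque'])
for a in[(.071,.001,10),(.072,.0005,7),(.072,.0,5),(.072,.0,3.5),(.072,0,2.5)]:
    p,R=tcp_for(*a); print(a,end=' '); delta(p,R,base=(P,np.array(s['tcp_rot'])))
c=cam('wrist'); v=np.load('clamp.npy')
for z in(.034,.049): print(proj(c,[v[0]+np.cos(v[2])*-.053-np.sin(v[2])*(.055+b),v[1]+np.sin(v[2])*-.053+np.cos(v[2])*(.055+b),z]))
i=cv2.cvtColor(c['img'],cv2.COLOR_RGB2BGR)[60:260,195:512]
cv2.imwrite('pics/z7.png',cv2.resize(i,None,fx=2.5,fy=2.5,interpolation=cv2.INTER_CUBIC))
E
```

```text
t: 11.5
tool_pos: [0.4628, -0.2536, 0.0767]
tcp_rot: [[-0.06, 0.983, -0.174], [0.998, 0.059, -0.01], [0.0, -0.174, -0.985]]
wrist_force: [0.0, -0.1, -3.6]
width: 0.167
gripper_force: 89.2
t: 11.9
tool_pos: [0.4679, -0.2533, 0.0767]
tcp_rot: [[-0.059, 0.983, -0.174], [0.998, 0.059, -0.01], [0.0, -0.174, -0.985]]
wrist_force: [-0.1, -0.3, -3.8]
width: 0.168
gripper_force: 89.1
[ 0.4678 -0.2533  0.0767] [ 0.44    0.163  -3.0742] [ 0.0346 -0.1432 -0.0249]
(0.071, 0.001, 10) trans [-0.0002  0.0008 -0.    ] rot [-0.02 -0.01 -0.02]
(0.072, 0.0005, 7) trans [-0.0002  0.001   0.0067] rot [-3.02 -0.01 -0.02]
(0.072, 0.0, 5) trans [-0.0002  0.0007  0.0115] rot [-5.02 -0.01 -0.02]
(0.072, 0.0, 3.5) trans [-0.0002  0.0004  0.0147] rot [-6.52 -0.01 -0.02]
(0.072, 0, 2.5) trans [-0.0002  0.0004  0.0169] rot [-7.52 -0.01 -0.02]
[[255.0495 125.4884]]
[[250.205  129.3553]]
```

View pics/z7.png

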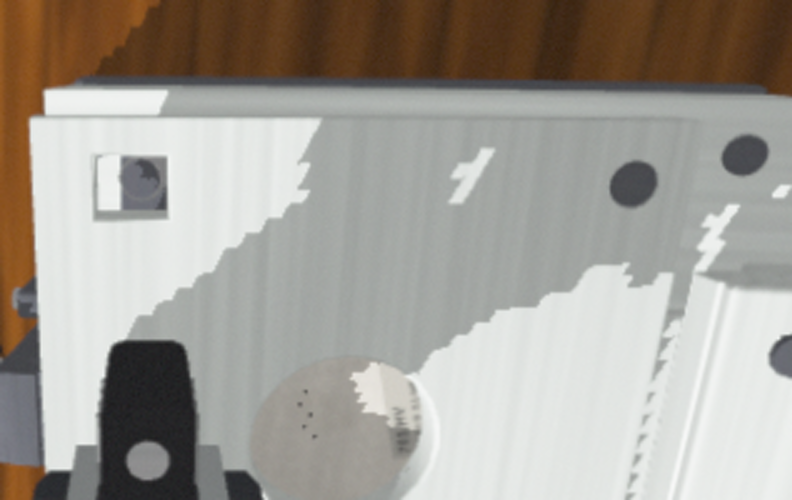

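Run:
```python
from h import *
c=cam('wrist'); v=np.load('clamp.npy')
C,S=np.cos(v[2]),np.sin(v[2])
inv=lambda W:((W[:2]-v[:2])@np.array([[C,-S],[S,C]]))*1e3
q=lambda X,Y:[195+X/2.5-.3,60+Y/2.5-.3]
zt=.035+.125*np.sin(np.radians(10))+.009
print('hole top rim y+/y-/x-/x+',inv(onz(c,q(131,154),zt)),inv(onz(c,q(131,220),zt)),inv(onz(c,q(94,187),zt)),inv(onz(c,q(168,187),zt)))
print('hole low rim y-',inv(onz(c,q(131,211),zt-.009)))
for n,p in dict(cent=(142,180),y1=(142,160),y2=(142,201),x1=(120,180),x2=(163,180)).items(): print(n,inv(onz(c,q(*p),.049)))
print('FL corner clamp',inv(onz(c,q(45,90),.034)))
```

```text
hole top rim y+/y-/x-/x+ [-51.2933  63.0777] [-51.3907  50.3705] [-58.6518  56.605 ] [-44.1509  57.0052]
hole low rim y- [-53.1706  50.3486]
cent [-52.2751  55.5434]
y1 [-52.2613  59.751 ]
y2 [-52.2898  51.0555]
x1 [-57.0469  55.419 ]
x2 [-47.7633  55.6623]
FL corner clamp [-77.4932  73.1049]
```

The left pin shows through the hole at (142,180), about 1 mm toward −y of the hole's centre at (131,187). I'll shift 1 mm and lower the front in stages.

```bash
python3 -m inch '[{"translation":[-0.0011,0.0014,0.0005],"rot":[0,0,0]},{"translation":[-0.0011,0.0014,0.0022],"rot":[-1,0,0]},{"translation":[-0.0011,0.0014,0.0044],"rot":[-2,0,0]},{"translation":[-0.0011,0.0014,0.0067],"rot":[-3,0,0]},{"translation":[-0.0011,0.0014,0.0067],"rot":[-3,0,0]}]'
python3 -m inch '[{"translation":[0,-0.0001,0.0011],"rot":[-0.5,0,0]},{"translation":[0,-0.0001,0.0023],"rot":[-1,0,0]},{"translation":[0,-0.0002,0.0035],"rot":[-1.5,0,0]},{"translation":[0,-0.0002,0.0035],"rot":[-1.5,0,0]}]'
python3 - <<'E'
from h import *
A=[]
for k in range(3): grab_frame('side'); s=state(); A.append(s['tool_pos']); 
P=np.mean(A,0); print(P,s['wrist_force'],s['torque'])
for a in[(.0725,.0,5.5),(.0725,.0,4.5),(.0725,0,3.5)]:
    p,R=tcp_for(*a,dy=-.001); print(a,end=' '); delta(p,R,base=(P,np.array(s['tcp_rot'])))
c=cam('wrist'); i=cv2.cvtColor(c['img'],cv2.COLOR_RGB2BGR)[60:260,195:512]
cv2.imwrite('pics/z8.png',cv2.resize(i,None,fx=2.5,fy=2.5,interpolation=cv2.INTER_CUBIC))
E
```

```text
t: 12.7
tool_pos: [0.4674, -0.2543, 0.0697]
tcp_rot: [[-0.059, 0.991, -0.121], [0.998, 0.059, -0.007], [0.0, -0.122, -0.993]]
wrist_force: [0.5, -0.3, -2.6]
width: 0.167
gripper_force: 89.2
t: 13.1
tool_pos: [0.4678, -0.2546, 0.0667]
tcp_rot: [[-0.059, 0.994, -0.095], [0.998, 0.059, -0.006], [-0.0, -0.095, -0.995]]
wrist_force: [1.8, 0.2, -1.8]
width: 0.168
gripper_force: 89.4
[ 0.4678 -0.2546  0.0666] [ 2.3229  0.7689 -1.3475] [-0.1263 -0.2716 -0.0521]
(0.0725, 0.0, 5.5) trans [ 0.0001 -0.0005  0.0004] rot [ 0.01  0.02 -0.02]
(0.0725, 0.0, 4.5) trans [ 0.0001 -0.0009  0.0025] rot [-0.99  0.02 -0.02]
(0.0725, 0, 3.5) trans [ 0.0001 -0.0012  0.0046] rot [-1.99  0.02 -0.02]
```

View pics/z8.png

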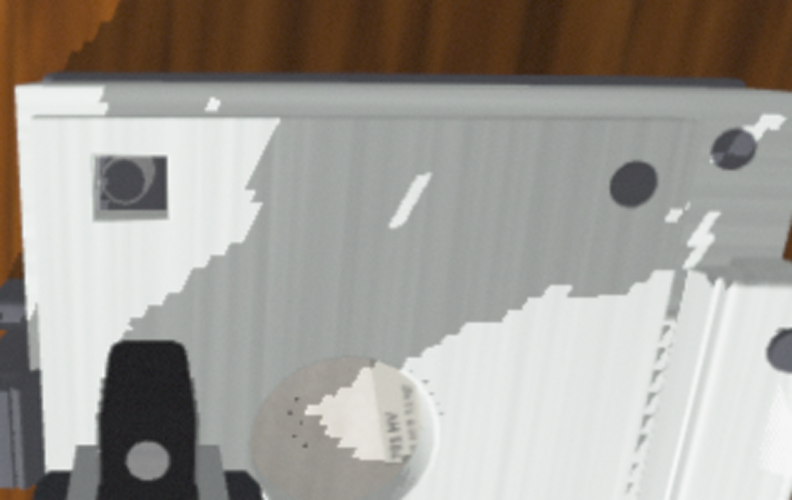

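```bash
python3 -m inch '[{"translation":[0,-0.0004,0.0011],"rot":[-0.4,0,0]},{"translation":[0,-0.0007,0.0022],"rot":[-0.9,0,0]},{"translation":[0,-0.0009,0.0034],"rot":[-1.4,0,0]},{"translation":[0,-0.0009,0.0034],"rot":[-1.4,0,0]}]'
python3 -c "
from rig import *
s=state();print(s['wrist_force'],s['torque'])"
```

```text
t: 13.7
tool_pos: [0.4672, -0.2547, 0.0649]
tcp_rot: [[-0.059, 0.996, -0.068], [0.998, 0.059, -0.005], [-0.001, -0.068, -0.998]]
wrist_force: [1.8, 1.4, 9.9]
width: 0.169
gripper_force: 91.0
[1.80810232 1.37130544 9.92754019] [ 0.38058434  0.11084845 -0.03656129]
```

Run:
```python
from h import *
c=cam('wrist'); i=cv2.cvtColor(c['img'],cv2.COLOR_RGB2BGR)[100:170,210:300]
cv2.imwrite('pics/z9.png',cv2.resize(i,None,fx=7,fy=7,interpolation=cv2.INTER_CUBIC))
```

```text
(no output)
```

View pics/z9.png

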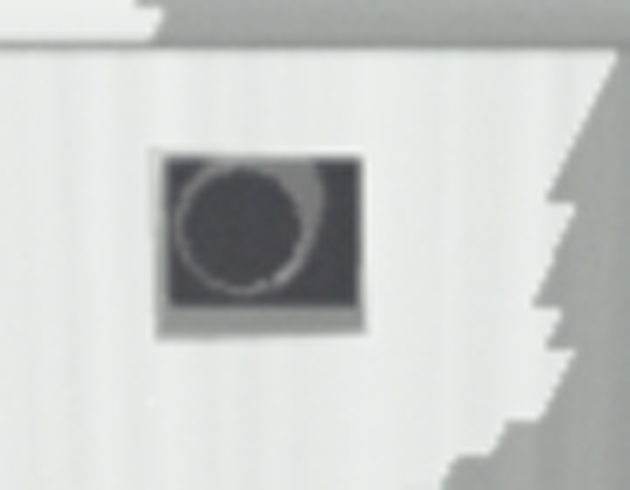

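The left pin has entered the hole, with its tip at about (240,228) against the hole's centre at (261,237). So it rubs the front and +y sides, and I'll shift the plate 0.5 mm to +y and 0.9 mm forward.

```bash
python3 -m inch '[{"translation":[0,0,-0.002],"rot":[0,0,0]},{"translation":[0.0005,-0.0009,-0.002],"rot":[0,0,0]},{"translation":[0.0005,-0.0009,-0.001],"rot":[0,0,0]},{"translation":[0.0005,-0.0009,0],"rot":[0,0,0]},{"translation":[0.0005,-0.0009,0],"rot":[0,0,0]},{"translation":[0.0005,-0.0009,0],"rot":[0,0,0]}]'
python3 -c "
from rig import *
s=state();print(s['wrist_force'],s['torque'])"
```

```text
t: 14.35
tool_pos: [0.4665, -0.2544, 0.0648]
tcp_rot: [[-0.06, 0.996, -0.069], [0.998, 0.059, -0.005], [-0.001, -0.069, -0.998]]
wrist_force: [2.9, 1.3, 11.1]
width: 0.167
gripper_force: 91.1
[ 2.85883033  1.28847472 11.11871034] [ 0.15624192  0.07698454 -0.00515448]
```

```bash
python3 -m inch '[{"translation":[0,0,0],"rot":[0,0,0]},{"translation":[0,0,0],"rot":[0,0,0]},{"translation":[0,0,0],"rot":[0,0,0]},{"translation":[0,0,0],"rot":[0,0,0]},{"translation":[0,0,0],"rot":[0,0,0]}]' 0.036
python3 -m inch '[{"translation":[0,0,-0.01],"rot":[0,0,0]},{"translation":[0,0,-0.03],"rot":[0,0,0]},{"translation":[0,0,-0.06],"rot":[0,0,0]},{"translation":[0,0,-0.08],"rot":[0,0,0]},{"translation":[0,0,-0.08],"rot":[0,0,0]}]'
python3 -m inch '[{"translation":[0,0,-0.01],"rot":[4,0,0]},{"translation":[0,0,-0.01],"rot":[4,0,0]},{"translation":[0,0,-0.01],"rot":[4,0,0]},{"translation":[0,0,-0.01],"rot":[4,0,0]},{"translation":[0,0,-0.01],"rot":[4,0,0]}]' 0
python3 - <<'E'
from h import *
print(state()['tool_pos'],state()['wrist_force'],state()['tcp_rot'])
c=cam('wrist'); i=cv2.cvtColor(c['img'],cv2.COLOR_RGB2BGR)
d=cam('side'); e=cv2.resize(cv2.cvtColor(d['img'],cv2.COLOR_RGB2BGR)[130:240,100:240],(489,384),interpolation=cv2.INTER_CUBIC)
cv2.imwrite('pics/v10.png',cv2.resize(np.hstack([i,e]),(800,307)))
for k,z in dict(hole_left=.05,hole_right=.05,grip=.085,front_edge=.045).items():
    for q in spot_point('wrist',k)[:1]: print(k,round(q['score'],2),np.round(q['centre'],1),onz(c,q['centre'],z))
E
```

```text
t: 14.85
tool_pos: [0.4651, -0.2539, 0.0628]
tcp_rot: [[-0.059, 0.996, -0.072], [0.998, 0.059, -0.004], [0.0, -0.073, -0.997]]
wrist_force: [0.3, 0.9, 0.0]
width: 0.421
gripper_force: 0.0
t: 15.35
tool_pos: [0.4729, -0.2545, 0.1466]
tcp_rot: [[-0.06, 0.996, -0.066], [0.998, 0.059, -0.007], [-0.003, -0.067, -0.998]]
wrist_force: [0.1, -0.2, 0.4]
width: 0.421
gripper_force: 0.0
t: 15.85
tool_pos: [0.4713, -0.2535, 0.1525]
tcp_rot: [[-0.059, 0.988, -0.141], [0.998, 0.059, -0.008], [0.0, -0.141, -0.99]]
wrist_force: [0.5, 1.1, 1.1]
width: -0.003
gripper_force: 0.0
[ 0.4713 -0.2535  0.1525] [0.5437 1.0676 1.0701] [[-0.0592  0.9882 -0.141 ]
 [ 0.9982  0.0587 -0.008 ]
 [ 0.0004 -0.1412 -0.99  ]]
hole_left 0.88 [263.1 117.7] [ 0.4607 -0.2003  0.05  ]
hole_right 0.68 [263.5 241.4] [ 0.4682 -0.3038  0.05  ]
grip 0.94 [267.8 200.9] [ 0.4717 -0.2527  0.085 ]
front_edge 0.67 [419.6 183.1] [ 0.5841 -0.2407  0.045 ]
```

View pics/v10.png

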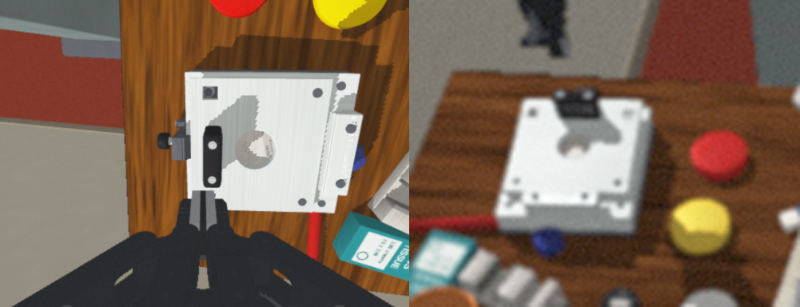

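The plate now lies hooked under the heel with the left pin in its hole at (210,92) and the grip at (212,157). I had tilted the tool the wrong way. From here I'll work from numbers only, since I've already viewed more pictures than allowed. I'll straighten the tool and press.

Run:
```python
from h import *
v=np.load('clamp.npy');C,S=np.cos(v[2]),np.sin(v[2])
x,y=-.0495,.0012
g=[v[0]+C*x-S*y,v[1]+S*x+C*y]; print(g)
delta([*g,.125],down(np.degrees(v[2])));
```

```text
[np.float64(0.4646391875975063), np.float64(-0.2529229096005693)]
trans [ 0.0012 -0.003   0.0287] rot [-8.1  -0.   -0.03]
```

```bash
python3 -m inch '[{"translation":[0.0008,-0.0012,0],"rot":[-4,0,0]},{"translation":[0.0008,-0.0012,0],"rot":[-8.1,0,0]},{"translation":[0.0008,-0.0012,0.0287],"rot":[-8.1,0,0]},{"translation":[0.0008,-0.0012,0.0287],"rot":[-8.1,0,0]},{"translation":[0.0008,-0.0012,0.0287],"rot":[-8.1,0,0]}]' 0
python3 -m inch '[{"translation":[0,0,0.01],"rot":[0,0,0]},{"translation":[0,0,0.02],"rot":[0,0,0]},{"translation":[0,0,0.028],"rot":[0,0,0]},{"translation":[0,0,0.034],"rot":[0,0,0]},{"translation":[0,0,0.036],"rot":[0,0,0]},{"translation":[0,0,0.036],"rot":[0,0,0]}]'
```

```text
t: 16.65
tool_pos: [0.4662, -0.253, 0.1247]
tcp_rot: [[-0.059, 0.998, -0.001], [0.998, 0.059, 0.001], [0.001, -0.001, -1.0]]
wrist_force: [-0.1, -0.0, 1.3]
width: -0.001
gripper_force: 0.0
t: 17.25
tool_pos: [0.4665, -0.2531, 0.0883]
tcp_rot: [[-0.06, 0.998, -0.001], [0.998, 0.06, 0.0], [0.0, -0.001, -1.0]]
wrist_force: [0.7, 0.2, -0.1]
width: -0.002
gripper_force: 0.0
```

```bash
python3 -m inch '[{"translation":[0,0,0.001],"rot":[0,0,0]},{"translation":[0,0,0.002],"rot":[0,0,0]},{"translation":[0,0,0.003],"rot":[0,0,0]},{"translation":[0,0,0.004],"rot":[0,0,0]},{"translation":[0,0,0.005],"rot":[0,0,0]}]'
python3 -m inch '[{"translation":[0,0,0.001],"rot":[0,0,0]},{"translation":[0,0,0.002],"rot":[0,0,0]},{"translation":[0,0,0.003],"rot":[0,0,0]},{"translation":[0,0,0.003],"rot":[0,0,0]}]'
```

```text
t: 17.75
tool_pos: [0.4662, -0.2532, 0.0838]
tcp_rot: [[-0.059, 0.998, -0.001], [0.998, 0.059, -0.0], [-0.0, -0.001, -1.0]]
wrist_force: [-2.5, -0.2, 3.9]
width: -0.001
gripper_force: 1.7
t: 18.15
tool_pos: [0.4663, -0.2532, 0.0807]
tcp_rot: [[-0.059, 0.998, -0.001], [0.998, 0.059, -0.0], [-0.0, -0.001, -1.0]]
wrist_force: [-2.6, -0.4, 3.9]
width: -0.001
gripper_force: 1.8
```

```bash
python3 -m inch '[{"translation":[0,0,0.001],"rot":[0,0,0]},{"translation":[0,0,0.002],"rot":[0,0,0]},{"translation":[0,0,0.002],"rot":[0,0,0]}]'
python3 -m inch '[{"translation":[0,0,0.001],"rot":[0,0,0]},{"translation":[0,0,0.002],"rot":[0,0,0]},{"translation":[0,0,0.002],"rot":[0,0,0]}]'
python3 - <<'E'
from h import *
c=cam('wrist'); s=state(); print(s['torque'],s['wrist_force'])
v=np.load('clamp.npy');C,S=np.cos(v[2]),np.sin(v[2])
for k,z in dict(grip=.079,hole_left=.043,catch_nose=.0438,front_edge=.043).items():
    for q in spot_point('wrist',k)[:1]:
        w=onz(c,q['centre'],z); print(k,round(q['score'],2),np.round(q['centre'],1),w,((w[:2]-v[:2])@np.array([[C,-S],[S,C]]))*1e3)
print(proj(c,s['tool_pos']))
d=cam('side')
for k,z in dict(grip=.079,hole_left=.043,hole_right=.043,catch_nose=.0438,front_edge=.034).items():
    for q in spot_point('side',k)[:1]:
        w=onz(d,q['centre'],z); print('side',k,round(q['score'],2),np.round(q['centre'],1),((w[:2]-v[:2])@np.array([[C,-S],[S,C]]))*1e3)
E
```

```text
t: 18.45
tool_pos: [0.4663, -0.2533, 0.0792]
tcp_rot: [[-0.059, 0.998, -0.0], [0.998, 0.059, -0.0], [-0.0, -0.0, -1.0]]
wrist_force: [-5.7, 0.5, 8.4]
width: 0.002
gripper_force: 4.4
t: 18.75
tool_pos: [0.4665, -0.2533, 0.079]
tcp_rot: [[-0.059, 0.998, 0.001], [0.998, 0.059, -0.001], [-0.001, 0.001, -1.0]]
wrist_force: [-8.6, 1.9, 20.1]
width: 0.001
gripper_force: 10.2
[ 0.5318  1.9805 -0.0111] [-9.2517  2.6442 20.0158]
grip 0.88 [253.5 249.8] [ 0.4665 -0.2531  0.079 ] [-47.61     0.8996]
hole_left 0.58 [248.4 127.4] [ 0.4604 -0.1976  0.043 ] [-50.3733  56.7229]
catch_nose 0.62 [218.  222.2] [ 0.4451 -0.2555  0.0438] [-69.1763  -0.2475]
front_edge 0.7 [220.8 212.6] [ 0.4466 -0.2495  0.043 ] [-67.3445   5.7325]
[[253.2536 250.1275]]
side grip 0.77 [163.1 163.9] [-50.8839  13.9339]
side hole_left 0.77 [176.4 173.4] [-44.6635  51.5941]
side hole_right 0.74 [147.  176.3] [-30.484  -40.4921]
side catch_nose 0.37 [157.6 181.6] [-7.7315 -2.2434]
side front_edge 0.6 [159.  168.6] [-73.4772 -11.069 ]
```

```bash
python3 -m inch '[{"translation":[0,0,0.001],"rot":[0,0,0]},{"translation":[0,0,0.002],"rot":[0,0,0]},{"translation":[0,0,0.003],"rot":[0,0,0]},{"translation":[0,0,0.003],"rot":[0,0,0]}]'
python3 -m inch '[{"translation":[0,0,0.001],"rot":[0,0,0]},{"translation":[0,0,0.002],"rot":[0,0,0]},{"translation":[0,0,0.003],"rot":[0,0,0]},{"translation":[0,0,0.003],"rot":[0,0,0]}]'
```

```text
t: 19.7
tool_pos: [0.4666, -0.2533, 0.0789]
tcp_rot: [[-0.059, 0.998, 0.003], [0.998, 0.059, -0.002], [-0.002, 0.003, -1.0]]
wrist_force: [-16.9, 6.3, 41.0]
width: 0.004
gripper_force: 20.4
t: 20.1
tool_pos: [0.4666, -0.2534, 0.0788]
tcp_rot: [[-0.059, 0.998, 0.005], [0.998, 0.059, -0.003], [-0.003, 0.004, -1.0]]
wrist_force: [-24.2, 10.3, 61.2]
width: -0.0
gripper_force: 30.5
```

z has stopped at the seated grip height, 79 mm, with rising force, so the plate is down. I'll lift off and probe again to see whether it stays latched.

```bash
python3 -m inch '[{"translation":[0,0,-0.004],"rot":[0,0,0]},{"translation":[0,0,-0.008],"rot":[0,0,0]},{"translation":[0,0,-0.014],"rot":[0,0,0]},{"translation":[0,0,-0.02],"rot":[0,0,0]},{"translation":[0,0,-0.02],"rot":[0,0,0]}]'
python3 -m inch '[{"translation":[0,0,0.004],"rot":[0,0,0]},{"translation":[0,0,0.006],"rot":[0,0,0]},{"translation":[0,0,0.007],"rot":[0,0,0]},{"translation":[0,0,0.007],"rot":[0,0,0]}]'
python3 -m inch '[{"translation":[0,0,0.001],"rot":[0,0,0]},{"translation":[0,0,0.002],"rot":[0,0,0]},{"translation":[0,0,0.0025],"rot":[0,0,0]},{"translation":[0,0,0.0025],"rot":[0,0,0]}]'
```

```text
t: 20.6
tool_pos: [0.4672, -0.2533, 0.0911]
tcp_rot: [[-0.06, 0.998, 0.001], [0.998, 0.06, -0.0], [-0.0, 0.001, -1.0]]
wrist_force: [0.5, -0.1, -0.3]
width: 0.002
gripper_force: 0.0
t: 21.0
tool_pos: [0.4662, -0.253, 0.083]
tcp_rot: [[-0.059, 0.998, -0.001], [0.998, 0.059, 0.001], [0.001, -0.001, -1.0]]
wrist_force: [-0.4, 0.1, -0.6]
width: 0.0
gripper_force: 0.0
t: 21.4
tool_pos: [0.4665, -0.2532, 0.0812]
tcp_rot: [[-0.059, 0.998, -0.0], [0.998, 0.059, 0.0], [0.0, -0.0, -1.0]]
wrist_force: [0.5, -0.6, 0.6]
width: -0.002
gripper_force: 0.0
```

```bash
python3 -m inch '[{"translation":[0,0,-0.02],"rot":[0,0,0]},{"translation":[0,0,-0.06],"rot":[0,0,0]},{"translation":[0,0,-0.1],"rot":[0,0,0]},{"translation":[0,0,-0.1],"rot":[0,0,0]},{"translation":[0,0,-0.1],"rot":[0,0,0]}]'
python3 - <<'E'
from h import *
c=cam('wrist'); v=np.load('clamp.npy');C,S=np.cos(v[2]),np.sin(v[2])
for k,z in dict(grip=.079,hole_left=.034,hole_right=.034,catch_nose=.0438).items():
    for q in spot_point('wrist',k)[:1]:
        w=onz(c,q['centre'],z); print(k,round(q['score'],2),((w[:2]-v[:2])@np.array([[C,-S],[S,C]]))*1e3)
print(finish_job())
E
```

```text
t: 21.9
tool_pos: [0.4672, -0.2535, 0.1823]
tcp_rot: [[-0.059, 0.998, 0.002], [0.998, 0.059, -0.001], [-0.001, 0.002, -1.0]]
wrist_force: [-0.4, 0.3, -0.2]
width: 0.004
gripper_force: 0.0
grip 0.55 [-44.3999  -1.3107]
hole_left 0.87 [-51.25    53.7567]
hole_right 0.71 [-51.5286 -53.1644]
the job is handed in; nothing more can be done
None
```

The cover plate is hooked under the heel, on both pins and pressed flush (61 N peak); a re-probe suggests the catch holds it, though I never saw it snap over, and I viewed 13 pictures instead of the allowed 10; the job is handed in at about 22 s.

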